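# Put the analyser's reagents away in order

### The job

Put the four reagent bottles away for the night: move them from the analyser's reagent tray into the four compartments of the fridge rack, one in each, in the same order, so that the bottle nearest the tray's handle stands in the compartment nearest the rack's handle, and so on along the row. Keep the bottles upright all the way and set each one down on the floor of its compartment rather than dropping it.

Things in the scene. Friction and masses are not known exactly. Their poses are not given: they have to be found in the camera images.
- bottle_a: White plastic reagent bottle, loose: tall square bottle: body 30 x 30 mm, 70 mm high, on it a round ribbed screw cap 24 mm across and 24 mm high; 97 mm high in all, 80 g (weights vary by a third). Origin: centre of its underside, on its axis, z up. At the start it stands upright in cup_a.
- bottle_b: White plastic reagent bottle, loose: short square bottle: body 30 x 30 mm, 42 mm high, on it a round ribbed screw cap 24 mm across and 24 mm high; 69 mm high in all, 50 g (weights vary by a third). Origin: centre of its underside, on its axis, z up. At the start it stands upright in cup_b.
- bottle_c: White plastic reagent bottle, loose: round bottle with a wide cap: body 32 mm across, 52 mm high, on it a round cap 30 mm across and 24 mm high; 76 mm high in all, 60 g (weights vary by a third). Origin: centre of its underside, on its axis, z up. At the start it stands upright in cup_c.
- bottle_d: White plastic reagent bottle, loose: round dropper bottle: body 30 mm across, 50 mm high, slim cap 18 mm across from 50 to 76 mm above the underside, then a pointed nozzle 14 mm high (12 narrowing to 6 mm across); 90 mm high in all, 50 g (weights vary by a third). Origin: centre of its underside, on its axis, z up. At the start it stands upright in cup_d.
- cup_a: One of four identical grey adapter cups in a row on the tray, fixed to it: 42 x 42 mm outside, 36 x 36 mm inside, 26 mm high, floor 4 mm thick, open at the top. Origin: centre of its underside, 10 mm above the bench. At the start bottle_a stands in it; lift it straight up and out. Which cup has which place in the row differs each time.
- cup_b: One of four identical grey adapter cups in a row on the tray, fixed to it: 42 x 42 mm outside, 36 x 36 mm inside, 26 mm high, floor 4 mm thick, open at the top. Origin: centre of its underside, 10 mm above the bench. At the start bottle_b stands in it; lift it straight up and out. Which cup has which place in the row differs each time.
- cup_c: One of four identical grey adapter cups in a row on the tray, fixed to it: 42 x 42 mm outside, 36 x 36 mm inside, 26 mm high, floor 4 mm thick, open at the top. Origin: centre of its underside, 10 mm above the bench. At the start bottle_c stands in it; lift it straight up and out. Which cup has which place in the row differs each time.
- cup_d: One of four identical grey adapter cups in a row on the tray, fixed to it: 42 x 42 mm outside, 36 x 36 mm inside, 26 mm high, floor 4 mm thick, open at the top. Origin: centre of its underside, 10 mm above the bench. At the start bottle_d stands in it; lift it straight up and out. Which cup has which place in the row differs each time.
- tray: The reagent tray, fixed: flat aluminium, 66 x 226 mm, 10 mm thick, steel rim to 20 mm (24 at the handle end). Origin: centre of its underside, on the bench; its y axis runs along it. A white loop handle, 40 mm wide, reaching 30 mm out, is on its +y end only. The cups stand at y = +82.5, +27.5, -27.5 and -82.5 mm (x = 0), the first nearest the handle.
- rack: The fridge rack, fixed, empty: an open teal box 56 x 212 mm, 28 mm high, walls and floor 4 mm thick, three cross walls making a row of four compartments, 48 x 48 mm. Origin: centre of its underside, on the bench; its y axis runs along it, turned any way round. A white loop handle is on its +y end only. Compartment centres: y = +78, +26, -26, -78 mm (x = 0), the first nearest the handle.
Things that resemble listed ones, but are neither listed nor needed, are in the scene too. What is shaped like the bottle_b but turquoise is not meant. Leave any orange look-alike of the bottle_d alone.

How it is judged:
By the outcome, as a careful person would: the job done as asked, in the order asked, and still so for the second after the job is handed in, with the robot touching nothing.
It also fails if it takes over 122 s, if anything falls off the work surface, if the arm or the gripper's body presses on something with over 40 N, if the wrist force passes 120 N, or if a joint passes its speed limit or range.

### The arm

A 7-joint arm with a two-finger parallel gripper is mounted at the origin on the work surface. World frame = base frame: x ahead of the robot, y to its left, z up, the work surface at z = 0. Lengths are in mm, angles in rad, forces in N, time in s.
With the tool pointing down it reaches from about 425 to 875 mm from the base axis. Payload 8.4 kg.
Tool frame: the origin (TCP) lies midway between the tips of the shut fingers; the grasp point (between the pads) lies 19 mm behind it; z points along the fingers, y is the line along which they close (so a half turn about z gives the same grasp; the last joint's range is limited). The gripper opens to 87 mm and grips with 3 to 60 N. Pads are 19 mm wide; open, the fingers measure 117 mm over their backs; the gripper's body (75 mm by 190 mm) begins 51 mm behind the grasp point.
Start: joints at [-1.406, 0.333, 0.04, 1.465, -0.013, 1.343, -0.059], TCP at [169.49, 627.484, 222.546] pointing down, gripper open.
Joint ranges: [-2.58, 2.58], [-0.38, 2.09], [-1.3, 1.39], [0.25, 2.4], [-1.5, 4.64], [0.08, 2.09], [-2.65, 2.65]. Speed limits (rad/s): [2.22, 2.22, 2.79, 2.79, 3.14, 3.14, 3.14].

### API

Orientations are given as [roll, pitch, yaw] about the fixed x, y, z axes, in that order (R = Rz(yaw) Ry(pitch) Rx(roll)).
In Python, from cell import robot gives the robot as it stands. The module is installed in compiled form; this text tells all that it offers.
- The arm moves only by the tool carry_out, never from a script. Its argument "targets" is a list of rows, each an object with "translation": the shift along the tool's x, y, z in mm, a list of three; "yaw": the turn about the tool's z in rad; "grip": the finger opening in mm, from 0 to 87. In form: [{"translation": [x, y, z], "yaw": yaw, "grip": grip}, ...]. A call has 1 to 8 rows; each row shifts and turns the commanded pose from where the row before left it, along the tool's axes as they then stand; what a row does not reach is not made up. A row lasts 1/12 s, in which the tool goes at most 41.7 mm and 7.16 degrees, less where a joint would pass 70% of its speed; a pose out of reach is approached as far as the arm can. A call is refused whole if a number of a shift passes 41.7 or a number of a turn 0.125, either way. A call with a gripper value outside its range is refused whole. The fingers move at their own pace and stop on an object; "grip_force" is the grip in N (left out, the last holds). Time passes only in rows, so rows that do not move let the fingers close. It gives the time, the measured TCP pose, the force, the opening and the grip force at its end, in the units of the state.
- robot.get_state(): the state, without advancing time (a new reading comes with each control period).
- robot.grab_frame(name): name is "side" or "top"; returns a dict with "image" (420x560x3 uint8, red, green, blue), "K" (3x3 intrinsics, pixels), "rvec" (rotation vector, rad) and "tvec" (3), from world to camera coordinates, as OpenCV has them. Camera axes: x right, y down, z forward; pixel columns grow to the right and rows downward; lengths in mm; the calibration is good to about 2 mm. A picture is of the moment at which its call begins. There is no depth.
- robot.sign_off(): hands the job in; it is judged then, once.
Trained networks look in a picture, given as the dict that the camera call returned (one of the last four; its "shot" number tells which), for a name from the list of things; names that differ only in an ending like _2 or _b are one class to them, and where a whole thing is asked for, a point or a joint stands for the part that bears it (a point fixed in the world has none). Each returns a list of dicts, best first, with "score" (0 to 1); they miss things now and then, are a little off and sometimes report something else, mostly with a low value. They report only what shows in the picture. A call takes as long as a camera call. They do not tell look-alikes from the thing itself.
- robot.boxes_of(thing, picture): "point" ([x, y, z] in mm, in world coordinates, good to about 4 mm: the middle of the surface that is visible of it).
The state is a dict: "clock": time; "joints": joint angles; "joint_vel": joint speeds; "tau": joint torques, N m; "eef_pos": TCP position; "eef_rot": TCP orientation; "wrist_force": force on the tool from outside, world axes, zero at the start; "wrist_torque": the same for the moment, N m; "gripper_width": opening from 0.0 (shut) to 1.0 (fully open); "grasp_force": force on a finger pad.
Only numpy, scipy, OpenCV 4.12 (cv2) and the standard library are available. Lean on these libraries where they do the work, as an engineer would, in place of code of your own. Each camera call takes 0.05 s, during which the arm holds its last target. There are 200 camera calls.

## Working session

There is one attempt and no reset: what is moved stays moved. The work goes in short steps, Python scripts to look and compute and a tool call to move; the robot and the scene stay as the last step left them, time stands still between calls to the robot, and variables do not carry over. Pictures are saved under pics/ and viewed, at most 14 in all, crops included, and the job is handed in when it is done.

Besides the shell and the picture viewer there is one more tool, called after "Call:" as name(argument=value, ...) on one line, values as JSON. carry_out: Moves the arm, as the interface text tells. Its arguments: {"type":"object","properties":{"targets":{"type":"array"},"grip_force":{"type":"number"}},"required":["targets"]}

```bash
mkdir -p pics
cat > h.py <<'E'
import numpy as np, cv2
from cell import robot
def shot(n,save=None):
    f=robot.grab_frame(n)
    if save: cv2.imwrite('pics/'+save,cv2.cvtColor(f['image'],cv2.COLOR_RGB2BGR))
    return f
def proj(f,P):
    return cv2.projectPoints(np.float64(P).reshape(-1,1,3),np.float64(f['rvec']),np.float64(f['tvec']),np.float64(f['K']),None)[0].reshape(-1,2)
def back(f,uv,z):
    R=cv2.Rodrigues(np.float64(f['rvec']))[0]; t=np.float64(f['tvec']).ravel()
    uv=np.float64(uv).reshape(-1,2); d=(R.T@np.linalg.inv(f['K'])@np.c_[uv,np.ones(len(uv))].T).T
    c=-R.T@t
    return c+d*((np.asarray(z)-c[2])/d[:,2])[:,None]
E
python3 - <<'E'
from h import *
for n in('top','side'):
    f=shot(n,n+'1.png'); R=cv2.Rodrigues(f['rvec'])[0]; print(n,'cam',(-R.T@np.ravel(f['tvec'])).round())
    for t in ('bottle_a','bottle_b','bottle_c','bottle_d','cup_a','tray','rack'):
        for d in robot.boxes_of(t,f)[:6]: print(t,round(d['score'],2),np.round(d['point']),proj(f,d['point']).round()[0])
s=robot.get_state(); print(s)
E
```

```text
top cam [396. -12. 889.]
bottle_a 0.81 [418. 226.  50.] [163. 279.]
bottle_a 0.75 [527. 265.  78.] [151. 222.]
bottle_a 0.64 [556. 218.  64.] [178. 213.]
bottle_a 0.62 [616. 133.  65.] [223. 191.]
bottle_a 0.61 [583. 175.  90.] [199. 200.]
bottle_b 0.81 [418. 226.  50.] [163. 279.]
bottle_b 0.75 [527. 265.  78.] [151. 222.]
bottle_b 0.64 [556. 218.  64.] [178. 213.]
bottle_b 0.62 [616. 133.  65.] [223. 191.]
bottle_b 0.61 [583. 175.  90.] [199. 200.]
bottle_c 0.81 [418. 226.  50.] [163. 279.]
bottle_c 0.75 [527. 265.  78.] [151. 222.]
bottle_c 0.64 [556. 218.  64.] [178. 213.]
bottle_c 0.62 [616. 133.  65.] [223. 191.]
bottle_c 0.61 [583. 175.  90.] [199. 200.]
bottle_d 0.81 [418. 226.  50.] [163. 279.]
bottle_d 0.75 [527. 265.  78.] [151. 222.]
bottle_d 0.64 [556. 218.  64.] [178. 213.]
bottle_d 0.62 [616. 133.  65.] [223. 191.]
bottle_d 0.61 [583. 175.  90.] [199. 200.]
cup_a 0.74 [552. 218.  31.] [181. 218.]
cup_a 0.62 [613. 121.  30.] [231. 197.]
cup_a 0.5 [520. 260.  34.] [159. 230.]
cup_a 0.5 [574. 172.  32.] [204. 211.]
tray 0.7 [566. 206.  10.] [190. 215.]
rack 0.82 [ 554. -1
[... 1490 characters left out ...]
0.8, 'joints': array([-1.40620744,  0.33314387,  0.03990546,  1.46541063, -0.01340724,
        1.34330305, -0.05848049]), 'joint_vel': array([-0.00041413,  0.00074689,  0.00149129, -0.00051193, -0.00019966,
       -0.00125476, -0.00111555]), 'tau': array([ 4.81952393e-04, -6.56058812e+01,  1.33359812e+00, -4.04052365e+01,
       -5.97387599e-02,  3.44921881e-02, -2.63080160e-06]), 'eef_pos': array([169.48562273, 627.4806362 , 222.57706154]), 'eef_rot': array([-3.14159263e+00, -1.51948558e-05,  2.87778575e+00]), 'wrist_force': array([ 1.14478263, -1.06076595,  0.74512402]), 'wrist_torque': array([-0.03411854, -0.01087947, -0.03052366]), 'grasp_force': 0.0, 'gripper_width': 0.9980610493971471}
```

View pics/top1.png

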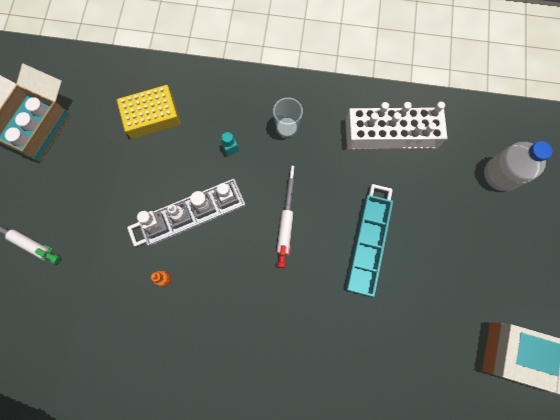

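View pics/side1.png

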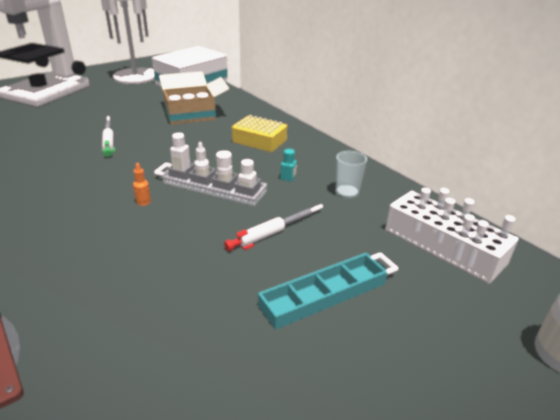

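The top view shows the tray at about (187,212), handle at its left end (136,234). From the handle the order is a (148,217), d (177,210), c (199,203), b (223,191). The rack is at about (370,243) with its handle at the top (381,190). The orange dropper is at (160,278) and the turquoise bottle at (229,143).

```bash
cat > fit.py <<'E'
from h import *
from scipy.optimize import minimize
def pose(p,L):
    c,s=np.cos(p[2]),np.sin(p[2]); L=np.float64(L)
    return np.c_[p[0]+c*L[:,0]-s*L[:,1],p[1]+s*L[:,0]+c*L[:,1],L[:,2]]
def boxc(w,l,h): return [[a*w/2,b*l/2,z] for a in(-1,1) for b in(-1,1) for z in(0,h)]
def mask_iou(fs,ms,p,L):
    tot=0
    for f,m in zip(fs,ms):
        q=np.zeros((1680,2240),np.uint8); cv2.fillConvexPoly(q,np.int32(cv2.convexHull(np.float32(proj(f,pose(p,L))*4+2))),1)
        q=cv2.resize(q.astype(np.float32),(560,420),interpolation=cv2.INTER_AREA)
        tot+=np.minimum(q,m).sum()/np.maximum(q,m).sum()
    return -tot
def teal(f):
    h=cv2.cvtColor(f['image'],cv2.COLOR_RGB2HSV); m=((h[...,0]>80)&(h[...,0]<100)&(h[...,1]>90)&(h[...,2]>45)).astype(np.uint8)
    n,l,st,_=cv2.connectedComponentsWithStats(m); c=proj(f,[554,-190,10])[0]
    i=max((i for i in range(1,n) if st[i,0]-5<c[0]<st[i,0]+st[i,2]+5 and st[i,1]-5<c[1]<st[i,1]+st[i,3]+5),key=lambda i:st[i,4])
    k=(l==i).astype(np.uint8); return cv2.morphologyEx(k,cv2.MORPH_CLOSE,np.ones((7,7))).astype(np.float32)
E
python3 - <<'E'
from fit import *
ft,fs=shot('top'),shot('side')
ms=[teal(ft),teal(fs)]
L=boxc(56,212,28)
for F,M in(([ft],ms[:1]),([fs],ms[1:]),([ft,fs],ms)):
    r=minimize(lambda p:mask_iou(F,M,p,L),[554,-190,-0.15],method='Nelder-Mead',options=dict(initial_simplex=[[554,-190,-.15],[562,-190,-.15-1.57],[554,-180,-1.3],[550,-195,-1.7]]))
    print(r.x.round(3),r.fun)
def crop(f,x,y,w,h,k): return cv2.resize(cv2.cvtColor(f['image'],cv2.COLOR_RGB2BGR)[y:y+h,x:x+w],None,fx=k,fy=k,interpolation=cv2.INTER_CUBIC)
cv2.imwrite('pics/c1.png',np.vstack([crop(ft,120,175,133,75,6)[:300*2][:450],]))
cv2.imwrite('pics/c2.png',crop(fs,145,125,133,85,6))
E
```

```text
[ 553.12  -190.413   -1.682] -0.977514922618866
[ 554.827 -190.78    -1.683] -0.9703647494316101
[ 553.543 -190.521   -1.682] -1.9419736862182617
```

View pics/c1.png

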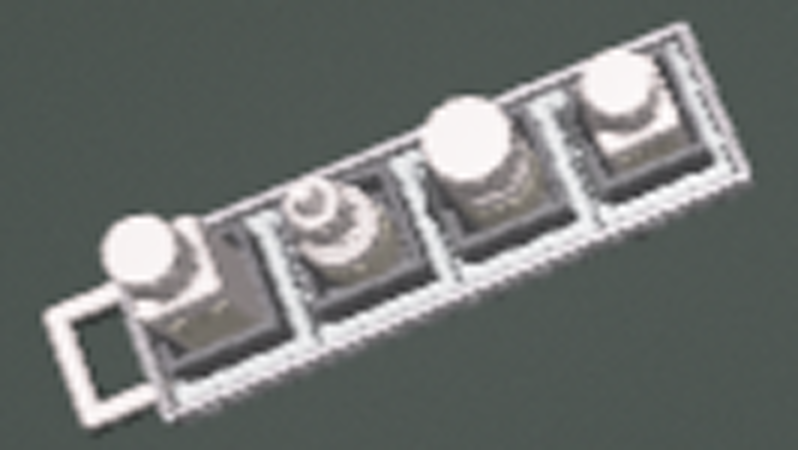

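View pics/c2.png

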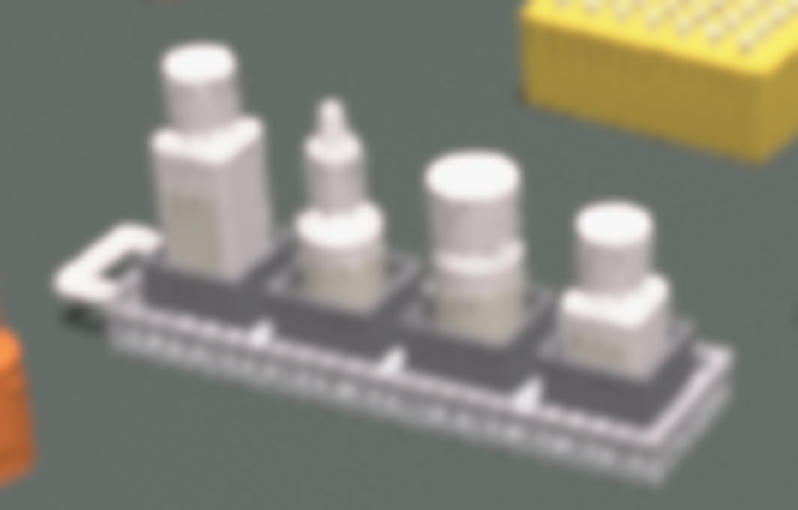

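The crops show all four caps, the rim corners and the handle at the −x/+y end. I picked cap-top centres (top view): a (143.8,216.5), d (171.3,207.8), c (198,198), b (223.7,188.7). Next I'll check these against the side view and the tray model.

Run:
```python
from fit import *
from scipy.optimize import least_squares
ft,fs=shot('top'),shot('side')
T=dict(a=(143.8,216.5,178.3,135.3,111),d=(171.3,207.8,200.2,142,104),c=(198,198,224,154.3,90),b=(223.7,188.7,247.3,162.3,83))
off=dict(a=82.5,d=27.5,c=-27.5,b=-82.5)
obs=[]
for k,v in T.items():
    P1=back(ft,v[:2],v[4])[0];P2=back(fs,v[2:4],v[4])[0]
    r=least_squares(lambda p:np.r_[proj(ft,p)[0]-v[:2],proj(fs,p)[0]-v[2:4]],P1)
    print(k,'top',P1.round(1),'side',P2.round(1),'tri',r.x.round(1)); obs.append((off[k],(P1+P2)[:2]/2))
c=lambda p:np.concatenate([pose(p,[[0,o,0]])[0,:2]-q for o,q in obs])
r=least_squares(c,[566,195,.55]); p=r.x; print('tray from bottles',p.round(3),r.fun.round(1))
h=[(ft,(234.5,178.7),(33,-113,20)),(ft,(244.8,204.5),(-33,-113,10)),(ft,(148,245),(-33,113,10)),(fs,(255,205.8),(-33,-113,0)),(fs,(253.3,198.3),(-33,-113,20)),(fs,(266.7,183.3),(33,-113,20)),(fs,(163.3,182.5),(-33,113,0))]
r=least_squares(lambda p:np.concatenate([proj(f,pose(p,[l]))[0]-uv for f,uv,l in h]),p);p=r.x;print('tray corners',p.round(3),r.fun.round(1))
for o in(82.5,27.5,-27.5,-82.5):print(pose(p,[[0,o,0]])[0].round(1))
R=[553.5,-190.5,-1.682]
print('rack',pose(R,[[0,o,0] for o in(78,26,-26,-78)]).round(1), proj(ft,pose(R,[[0,125,25]])))
```

```text
a top [530.9 269.8 111. ] side [531.3 266.3 111. ] tri [531.9 270.2 109.2]
d top [556.8 222.3 104. ] side [561.  225.1 104. ] tri [557.5 221.2 106.2]
c top [587.2 177.1  90. ] side [587.4 172.6  90. ] tri [588.8 177.3  87.4]
b top [615.6 130.1  83. ] side [615.7 127.4  83. ] tri [616.7 130.1  81.4]
tray from bottles [5.73244e+02 1.98843e+02 5.44000e-01] [-0.5  1.4  0.1 -1.3  0.2  0.5  0.3 -0.5]
tray corners [5.75508e+02 2.02725e+02 5.39000e-01] [-0.4 -1.3  0.7  0.4  0.7 -0.6 -1.4  0.4  0.3 -0.2 -0.1  0.1 -0.5  0.1]
[533.2 273.5   0. ]
[561.4 226.3   0. ]
[589.6 179.1   0. ]
[617.9 131.9   0. ]
rack [[ 631.  -199.2    0. ]
 [ 579.3 -193.4    0. ]
 [ 527.7 -187.6    0. ]
 [ 476.  -181.8    0. ]] [[381.39265177 189.44076605]]
```

Estimates agree within 2–4 mm, which is enough. Working poses:

| Item | Value |
|---|---|
| Tray yaw | ≈ 0.54, so tool yaw 2.113 closes across the row |
| Rack tool yaw | 3.030 |
| Rack handle | projects to (381,189), matching the picture |

First I turn and travel to bottle b.

Call:
carry_out(targets=[{"translation": [0, 0, 0], "yaw": 0.11, "grip": 55}, {"translation": [0, 0, 0], "yaw": 0.11, "grip": 55}, {"translation": [0, 0, 0], "yaw": 0.11, "grip": 55}, {"translation": [0, 0, 0], "yaw": 0.11, "grip": 55}, {"translation": [0, 0, 0], "yaw": 0.11, "grip": 55}, {"translation": [0, 0, 0], "yaw": 0.11, "grip": 55}, {"translation": [0, 0, 0], "yaw": 0.105, "grip": 55}, {"translation": [-20, 4, 0], "yaw": 0, "grip": 55}], grip_force=20)

```text
clock: 1.67
eef_pos: [179.3, 614.5, 222.0]
eef_rot: [-3.14, -0.002, 2.111]
wrist_force: [-1.8, -0.0, 0.1]
gripper_width: 0.64
grasp_force: 0.0
```

Call:
carry_out(targets=[{"translation": [-39, 7, 0], "yaw": 0, "grip": 55}, {"translation": [-39, 7, 0], "yaw": 0, "grip": 55}, {"translation": [-39, 7, 0], "yaw": 0, "grip": 55}, {"translation": [-39, 7, 0], "yaw": 0, "grip": 55}, {"translation": [-39, 7, 0], "yaw": 0, "grip": 55}, {"translation": [-39, 7, 0], "yaw": 0, "grip": 55}, {"translation": [-39, 7, 0], "yaw": 0, "grip": 55}, {"translation": [-39, 7, 0], "yaw": 0, "grip": 55}])

```text
clock: 2.33
eef_pos: [393.1, 372.4, 222.9]
eef_rot: [3.141, -0.001, 2.113]
wrist_force: [2.5, 0.9, -0.5]
gripper_width: 0.634
grasp_force: 0.0
```

Call:
carry_out(targets=[{"translation": [-39, 8, 0], "yaw": 0, "grip": 55}, {"translation": [-39, 8, 0], "yaw": 0, "grip": 55}, {"translation": [-39, 8, 0], "yaw": 0, "grip": 55}, {"translation": [-39, 8, 0], "yaw": 0, "grip": 55}, {"translation": [-39, 8, 0], "yaw": 0, "grip": 55}, {"translation": [-39, 8, 0], "yaw": 0, "grip": 55}, {"translation": [-39, 8, 0], "yaw": 0, "grip": 55}, {"translation": [0, 0, 0], "yaw": 0, "grip": 55}])

```text
clock: 3.0
eef_pos: [585.3, 160.3, 222.9]
eef_rot: [3.141, 0.005, 2.103]
wrist_force: [-1.4, -1.9, 0.1]
gripper_width: 0.633
grasp_force: 0.0
```

Call:
carry_out(targets=[{"translation": [-21, 5, 0], "yaw": -0.01, "grip": 55}, {"translation": [-21, 5, 0], "yaw": 0, "grip": 55}, {"translation": [0, 0, 35], "yaw": 0, "grip": 55}, {"translation": [0, 0, 35], "yaw": 0, "grip": 55}, {"translation": [0, 0, 35], "yaw": 0, "grip": 55}, {"translation": [0, 0, 15], "yaw": 0, "grip": 55}, {"translation": [0, 0, 0], "yaw": 0, "grip": 55}, {"translation": [0, 0, 0], "yaw": 0, "grip": 55}])

```text
clock: 3.67
eef_pos: [611.1, 138.3, 102.4]
eef_rot: [-3.14, 0.0, 2.123]
wrist_force: [0.4, 0.4, 0.1]
gripper_width: 0.631
grasp_force: 0.0
```

Run:
```python
from h import *
ft,fs=shot('top'),shot('side')
s=robot.get_state(); print(s['eef_pos'].round(1),s['eef_rot'].round(3))
def crop(f,x,y,w,h,k): return cv2.resize(cv2.cvtColor(f['image'],cv2.COLOR_RGB2BGR)[y:y+h,x:x+w],None,fx=k,fy=k,interpolation=cv2.INTER_CUBIC)
cv2.imwrite('pics/c3.png',np.hstack([crop(ft,165,120,100,120,4),crop(fs,190,100,100,120,4)]))
```

```text
[612.5 138.5 104.4] [3.139e+00 1.000e-03 2.123e+00]
```

View pics/c3.png

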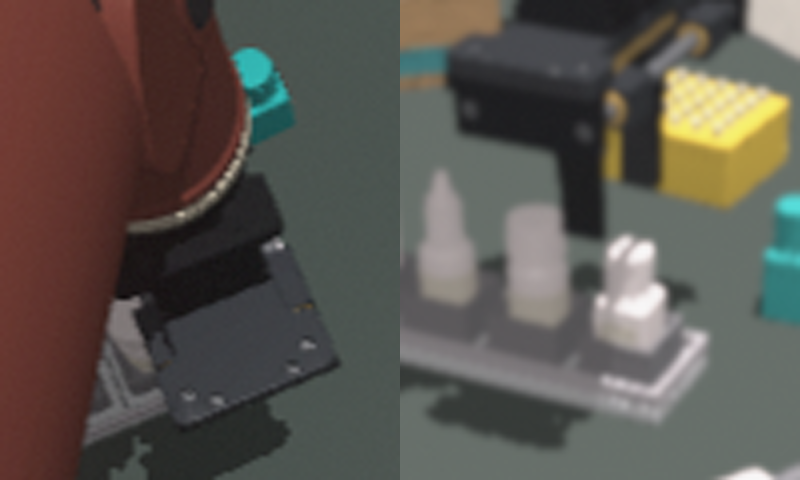

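The crop shows the gripper above and just left of bottle b, on the c side, with nothing touching. I'll shift about −9 along tool x, then lower.

Call:
carry_out(targets=[{"translation": [-9, -2, 0], "yaw": 0.01, "grip": 55}, {"translation": [0, 0, 16], "yaw": 0, "grip": 55}, {"translation": [0, 0, 16], "yaw": 0, "grip": 55}, {"translation": [0, 0, 0], "yaw": 0, "grip": 55}, {"translation": [0, 0, 0], "yaw": 0, "grip": 55}])

```text
clock: 4.18
eef_pos: [614.6, 129.1, 71.2]
eef_rot: [3.142, 0.0, 2.112]
wrist_force: [-0.1, 0.0, 0.0]
gripper_width: 0.632
grasp_force: 0.0
```

Run:
```python
from h import *
import time
for i in range(4):
    f=shot('side'); s=robot.get_state(); print(s['clock'],s['eef_pos'].round(1),s['eef_rot'].round(3),s['wrist_force'].round(1))
```

```text
4.2333 [615.  129.3  71.8] [3.14  0.    2.112] [0.5 0.3 0.7]
4.2833 [615.3 129.5  72.1] [3.140e+00 1.000e-03 2.112e+00] [ 0.3 -0.6 -0. ]
4.3333 [615.3 129.6  72.1] [3.14  0.    2.113] [-0.5  0.1 -0.5]
4.3833 [615.2 129.7  71.9] [3.14  0.    2.113] [-0.4 -1.1 -0.6]
```

Call:
carry_out(targets=[{"translation": [0, 0, 7], "yaw": 0, "grip": 55}, {"translation": [0, 0, 6.5], "yaw": 0, "grip": 55}, {"translation": [0, 0, 0], "yaw": 0, "grip": 10}, {"translation": [0, 0, 0], "yaw": 0, "grip": 10}, {"translation": [0, 0, 0], "yaw": 0, "grip": 10}, {"translation": [0, 0, 0], "yaw": 0, "grip": 10}, {"translation": [0, 0, 0], "yaw": 0, "grip": 10}, {"translation": [0, 0, 0], "yaw": 0, "grip": 10}])

```text
clock: 5.05
eef_pos: [615.5, 130.1, 58.0]
eef_rot: [3.139, 0.0, 2.113]
wrist_force: [1.2, 0.3, 0.4]
gripper_width: 0.262
grasp_force: 2.4
```

Call:
carry_out(targets=[{"translation": [0, 0, 0], "yaw": 0, "grip": 10}, {"translation": [0, 0, 0], "yaw": 0, "grip": 10}, {"translation": [0, 0, 0], "yaw": 0, "grip": 10}, {"translation": [0, 0, -10], "yaw": 0, "grip": 10}, {"translation": [0, 0, -20], "yaw": 0, "grip": 10}, {"translation": [0, 0, -20], "yaw": 0, "grip": 10}, {"translation": [0, 0, -15], "yaw": 0, "grip": 10}, {"translation": [0, 0, 0], "yaw": 0, "grip": 10}])

```text
clock: 5.72
eef_pos: [615.1, 129.4, 124.6]
eef_rot: [3.14, 0.0, 2.112]
wrist_force: [0.1, 0.6, 0.3]
gripper_width: 0.253
grasp_force: 20.1
```

Run:
```python
from h import *
f=shot('side'); s=robot.get_state(); print(s['eef_pos'].round(1),s['grasp_force'],s['gripper_width']*87,s['wrist_force'].round(1))
def crop(f,x,y,w,h,k): return cv2.resize(cv2.cvtColor(f['image'],cv2.COLOR_RGB2BGR)[y:y+h,x:x+w],None,fx=k,fy=k,interpolation=cv2.INTER_CUBIC)
cv2.imwrite('pics/c4.png',crop(f,190,80,120,130,4))
```

```text
[614.4 129.4 122.8] 20.07925774978503 22.350336922809213 [ 0.6  0.1 -0.3]
```

View pics/c4.png

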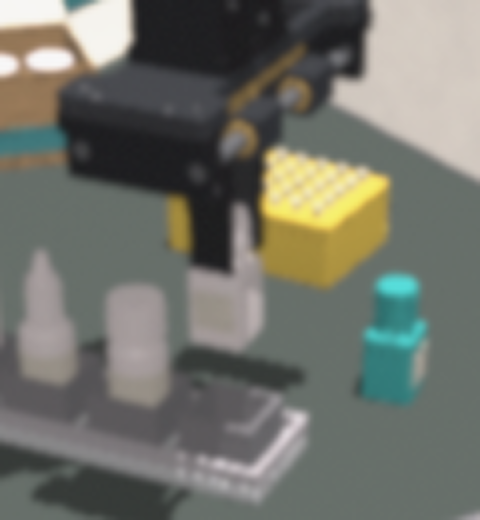

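Bottle b is held upright and clear of its cup. Now I turn and travel to the compartment furthest from the rack's handle.

Call:
carry_out(targets=[{"translation": [0, 0, 0], "yaw": -0.115, "grip": 10}, {"translation": [0, 0, 0], "yaw": -0.115, "grip": 10}, {"translation": [0, 0, 0], "yaw": -0.115, "grip": 10}, {"translation": [0, 0, 0], "yaw": -0.115, "grip": 10}, {"translation": [0, 0, 0], "yaw": -0.115, "grip": 10}, {"translation": [0, 0, 0], "yaw": -0.115, "grip": 10}, {"translation": [0, 0, 0], "yaw": -0.115, "grip": 10}, {"translation": [0, 0, 0], "yaw": -0.112, "grip": 10}])

```text
clock: 6.43
eef_pos: [612.9, 129.3, 120.0]
eef_rot: [-3.14, -0.003, 3.036]
wrist_force: [-0.8, 0.7, -0.7]
gripper_width: 0.259
grasp_force: 20.1
```

Call:
carry_out(targets=[{"translation": [6, -18, 0], "yaw": 0, "grip": 10}, {"translation": [11, -36, 0], "yaw": 0, "grip": 10}, {"translation": [11, -36, 0], "yaw": 0, "grip": 10}, {"translation": [11, -36, 0], "yaw": 0, "grip": 10}, {"translation": [11, -36, 0], "yaw": 0, "grip": 10}, {"translation": [11, -36, 0], "yaw": 0, "grip": 10}, {"translation": [11, -36, 0], "yaw": 0, "grip": 10}, {"translation": [11, -36, 0], "yaw": 0, "grip": 10}])

```text
clock: 7.1
eef_pos: [499.3, -130.6, 120.5]
eef_rot: [3.142, -0.003, 3.03]
wrist_force: [1.0, -0.4, -0.2]
gripper_width: 0.257
grasp_force: 20.1
```

Call:
carry_out(targets=[{"translation": [11, -30, 0], "yaw": 0, "grip": 10}, {"translation": [9, -20, 0], "yaw": 0, "grip": 10}, {"translation": [0, 0, 0], "yaw": 0, "grip": 10}, {"translation": [0, 0, 0], "yaw": 0, "grip": 10}, {"translation": [0, 0, 0], "yaw": 0, "grip": 10}])

```text
clock: 7.52
eef_pos: [475.8, -176.0, 121.1]
eef_rot: [3.141, -0.002, 3.03]
wrist_force: [-0.2, 0.6, -1.1]
gripper_width: 0.254
grasp_force: 20.1
```

Call:
carry_out(targets=[{"translation": [-1, -6, 0], "yaw": 0, "grip": 10}, {"translation": [0, 0, 0], "yaw": 0, "grip": 10}, {"translation": [0, 0, 25], "yaw": 0, "grip": 10}, {"translation": [0, 0, 20], "yaw": 0, "grip": 10}, {"translation": [0, 0, 15], "yaw": 0, "grip": 10}, {"translation": [0, 0, 0], "yaw": 0, "grip": 10}, {"translation": [0, 0, 0], "yaw": 0, "grip": 10}, {"translation": [0, 0, 0], "yaw": 0, "grip": 10}])

```text
clock: 8.18
eef_pos: [477.3, -183.0, 62.9]
eef_rot: [-3.141, 0.001, 3.03]
wrist_force: [0.4, 0.3, -0.1]
gripper_width: 0.252
grasp_force: 20.1
```

Run:
```python
from h import *
f,g=shot('side'),shot('top'); s=robot.get_state(); print(s['eef_pos'].round(1),s['grasp_force'],s['gripper_width']*87,s['wrist_force'].round(1))
def crop(f,x,y,w,h,k): return cv2.resize(cv2.cvtColor(f['image'],cv2.COLOR_RGB2BGR)[y:y+h,x:x+w],None,fx=k,fy=k,interpolation=cv2.INTER_CUBIC)
cv2.imwrite('pics/c5.png',crop(f,230,180,180,150,4))
```

```text
[ 477.5 -183.1   63.2] 20.075519432975852 22.212250292511225 [ 1.  -0.4 -0.5]
```

View pics/c5.png

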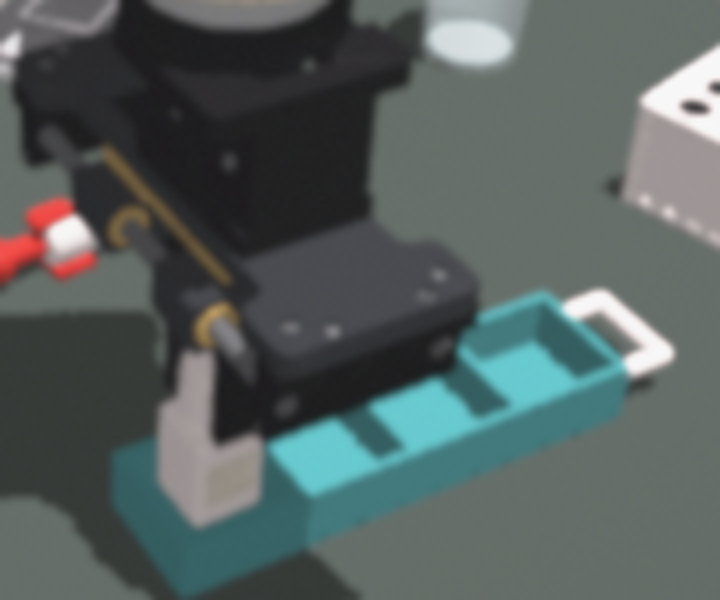

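Bottle b hangs inside the end compartment, upright and touching no wall. I'll lower it to the floor and release.

Call:
carry_out(targets=[{"translation": [0, 0, 6], "yaw": 0, "grip": 10}, {"translation": [0, 0, 5], "yaw": 0, "grip": 10}, {"translation": [0, 0, 3], "yaw": 0, "grip": 10}, {"translation": [0, 0, 0.5], "yaw": 0, "grip": 10}, {"translation": [0, 0, 0], "yaw": 0, "grip": 10}, {"translation": [0, 0, 0], "yaw": 0, "grip": 10}])

```text
clock: 8.78
eef_pos: [477.3, -182.3, 48.3]
eef_rot: [3.14, 0.001, 3.03]
wrist_force: [-2.3, 3.5, 11.4]
gripper_width: 0.258
grasp_force: 20.7
```

Floor contact at 11 N. I'll back off a hair, open and rise.

Call:
carry_out(targets=[{"translation": [0, 0, -0.5], "yaw": 0, "grip": 50}, {"translation": [0, 0, 0], "yaw": 0, "grip": 50}, {"translation": [0, 0, 0], "yaw": 0, "grip": 50}, {"translation": [0, 0, 0], "yaw": 0, "grip": 50}, {"translation": [0, 0, -15], "yaw": 0, "grip": 55}, {"translation": [0, 0, -35], "yaw": 0, "grip": 55}, {"translation": [0, 0, -40], "yaw": 0, "grip": 55}, {"translation": [0, 0, 0], "yaw": 0, "grip": 55}])

```text
clock: 9.45
eef_pos: [479.8, -184.5, 144.4]
eef_rot: [-3.141, 0.009, 3.029]
wrist_force: [1.4, -0.5, 0.9]
gripper_width: 0.624
grasp_force: 0.0
```

Call:
carry_out(targets=[{"translation": [0, 0, 0], "yaw": 0.115, "grip": 55}, {"translation": [0, 0, 0], "yaw": 0.115, "grip": 55}, {"translation": [0, 0, 0], "yaw": 0.115, "grip": 55}, {"translation": [0, 0, 0], "yaw": 0.115, "grip": 55}, {"translation": [0, 0, 0], "yaw": 0.115, "grip": 55}, {"translation": [0, 0, 0], "yaw": 0.115, "grip": 55}, {"translation": [0, 0, 0], "yaw": 0.115, "grip": 55}, {"translation": [0, 0, 0], "yaw": 0.112, "grip": 55}])

```text
clock: 10.12
eef_pos: [476.5, -183.0, 137.9]
eef_rot: [-3.141, -0.0, 2.107]
wrist_force: [-0.2, 0.4, -0.1]
gripper_width: 0.636
grasp_force: 0.0
```

Call:
carry_out(targets=[{"translation": [12.5, 14, 0], "yaw": 0, "grip": 55}, {"translation": [25, 28, 0], "yaw": 0, "grip": 55}, {"translation": [25, 28, 0], "yaw": 0, "grip": 55}, {"translation": [25, 28, 0], "yaw": 0, "grip": 55}, {"translation": [25, 28, 0], "yaw": 0, "grip": 55}, {"translation": [25, 28, 0], "yaw": 0, "grip": 55}, {"translation": [25, 28, 0], "yaw": 0, "grip": 55}, {"translation": [25, 28, 0], "yaw": 0, "grip": 55}])

```text
clock: 10.78
eef_pos: [560.0, 87.8, 137.9]
eef_rot: [3.141, -0.0, 2.113]
wrist_force: [0.9, 0.0, 0.6]
gripper_width: 0.635
grasp_force: 0.0
```

Call:
carry_out(targets=[{"translation": [25, 28, 0], "yaw": 0, "grip": 55}, {"translation": [25, 28, 0], "yaw": 0, "grip": 55}, {"translation": [13, 14, 0], "yaw": 0, "grip": 55}, {"translation": [0, 0, 0], "yaw": 0, "grip": 55}, {"translation": [0, 0, 0], "yaw": 0, "grip": 55}, {"translation": [0, 0, 0], "yaw": 0, "grip": 55}])

```text
clock: 11.28
eef_pos: [587.1, 174.7, 137.7]
eef_rot: [-3.141, 0.001, 2.112]
wrist_force: [0.4, 0.1, 0.1]
gripper_width: 0.632
grasp_force: 0.0
```

Call:
carry_out(targets=[{"translation": [1, 1, 15], "yaw": 0, "grip": 55}, {"translation": [0, 0, 25], "yaw": 0, "grip": 55}, {"translation": [0, 0, 18], "yaw": 0, "grip": 55}, {"translation": [0, 0, 0], "yaw": 0, "grip": 55}, {"translation": [0, 0, 0], "yaw": 0, "grip": 55}, {"translation": [0, 0, 0], "yaw": 0, "grip": 55}])

```text
clock: 11.78
eef_pos: [588.3, 176.5, 81.4]
eef_rot: [3.14, 0.0, 2.111]
wrist_force: [1.1, 0.6, 0.5]
gripper_width: 0.629
grasp_force: 0.0
```

Call:
carry_out(targets=[{"translation": [0, 0, 8], "yaw": 0, "grip": 55}, {"translation": [0, 0, 5], "yaw": 0, "grip": 55}, {"translation": [0, 0, 0], "yaw": 0, "grip": 15}, {"translation": [0, 0, 0], "yaw": 0, "grip": 15}, {"translation": [0, 0, 0], "yaw": 0, "grip": 15}, {"translation": [0, 0, 0], "yaw": 0, "grip": 15}, {"translation": [0, 0, 0], "yaw": 0, "grip": 15}, {"translation": [0, 0, 0], "yaw": 0, "grip": 15}])

```text
clock: 12.45
eef_pos: [587.7, 177.5, 67.2]
eef_rot: [3.141, 0.0, 2.113]
wrist_force: [0.2, 0.4, 0.5]
gripper_width: 0.328
grasp_force: 19.9
```

Call:
carry_out(targets=[{"translation": [0, 0, 0], "yaw": 0, "grip": 15}, {"translation": [0, 0, 0], "yaw": 0, "grip": 15}, {"translation": [0, 0, 0], "yaw": 0, "grip": 15}])

```text
clock: 12.7
eef_pos: [587.7, 177.5, 67.2]
eef_rot: [3.141, 0.0, 2.113]
wrist_force: [0.4, 1.0, 0.8]
gripper_width: 0.324
grasp_force: 19.9
```

Call:
carry_out(targets=[{"translation": [0, 0, -10], "yaw": 0, "grip": 15}, {"translation": [0, 0, -20], "yaw": 0, "grip": 15}, {"translation": [0, 0, -20], "yaw": 0, "grip": 15}, {"translation": [0, 0, -20], "yaw": 0, "grip": 15}, {"translation": [0, 0, -5], "yaw": 0, "grip": 15}, {"translation": [0, 0, 0], "yaw": 0, "grip": 15}])

```text
clock: 13.2
eef_pos: [588.6, 177.7, 144.2]
eef_rot: [3.138, 0.0, 2.113]
wrist_force: [-0.2, -0.1, -0.9]
gripper_width: 0.326
grasp_force: 19.9
```

Call:
carry_out(targets=[{"translation": [0, 0, 0], "yaw": -0.115, "grip": 15}, {"translation": [0, 0, 0], "yaw": -0.115, "grip": 15}, {"translation": [0, 0, 0], "yaw": -0.115, "grip": 15}, {"translation": [0, 0, 0], "yaw": -0.115, "grip": 15}, {"translation": [0, 0, 0], "yaw": -0.115, "grip": 15}, {"translation": [0, 0, 0], "yaw": -0.115, "grip": 15}, {"translation": [0, 0, 0], "yaw": -0.115, "grip": 15}, {"translation": [0, 0, 0], "yaw": -0.112, "grip": 15}])

```text
clock: 13.87
eef_pos: [586.8, 177.2, 140.6]
eef_rot: [-3.14, -0.002, 3.036]
wrist_force: [-0.5, -0.3, -1.0]
gripper_width: 0.327
grasp_force: 19.9
```

Call:
carry_out(targets=[{"translation": [1, -18, 0], "yaw": 0, "grip": 15}, {"translation": [2, -36, 0], "yaw": 0, "grip": 15}, {"translation": [2, -36, 0], "yaw": 0, "grip": 15}, {"translation": [2, -36, 0], "yaw": 0, "grip": 15}, {"translation": [2, -36, 0], "yaw": 0, "grip": 15}, {"translation": [2, -36, 0], "yaw": 0, "grip": 15}, {"translation": [2, -36, 0], "yaw": 0, "grip": 15}, {"translation": [2, -36, 0], "yaw": 0, "grip": 15}])

```text
clock: 14.53
eef_pos: [541.2, -90.7, 141.0]
eef_rot: [-3.141, -0.002, 3.03]
wrist_force: [1.1, -0.7, -0.4]
gripper_width: 0.324
grasp_force: 19.9
```

Call:
carry_out(targets=[{"translation": [1, -36, 0], "yaw": 0, "grip": 15}, {"translation": [1, -36, 0], "yaw": 0, "grip": 15}, {"translation": [1, -20, 0], "yaw": 0, "grip": 15}, {"translation": [0, 0, 0], "yaw": 0, "grip": 15}, {"translation": [0, 0, 0], "yaw": 0, "grip": 15}, {"translation": [0, 0, 0], "yaw": 0, "grip": 15}])

```text
clock: 15.03
eef_pos: [529.1, -179.1, 141.2]
eef_rot: [3.141, -0.001, 3.03]
wrist_force: [-0.3, 0.6, -0.7]
gripper_width: 0.326
grasp_force: 19.9
```

Call:
carry_out(targets=[{"translation": [0.5, -8.5, 0], "yaw": 0, "grip": 15}, {"translation": [0, 0, 0], "yaw": 0, "grip": 15}, {"translation": [0, 0, 25], "yaw": 0, "grip": 15}, {"translation": [0, 0, 25], "yaw": 0, "grip": 15}, {"translation": [0, 0, 17], "yaw": 0, "grip": 15}, {"translation": [0, 0, 0], "yaw": 0, "grip": 15}, {"translation": [0, 0, 0], "yaw": 0, "grip": 15}, {"translation": [0, 0, 0], "yaw": 0, "grip": 15}])

```text
clock: 15.7
eef_pos: [528.6, -188.7, 76.2]
eef_rot: [-3.141, 0.001, 3.03]
wrist_force: [0.5, -0.8, 0.3]
gripper_width: 0.323
grasp_force: 19.9
```

Run:
```python
from h import *
f,g=shot('side'),shot('top'); s=robot.get_state(); print(s['eef_pos'].round(1),s['grasp_force'],s['gripper_width']*87,s['wrist_force'].round(1))
def crop(f,x,y,w,h,k): return cv2.resize(cv2.cvtColor(f['image'],cv2.COLOR_RGB2BGR)[y:y+h,x:x+w],None,fx=k,fy=k,interpolation=cv2.INTER_CUBIC)
cv2.imwrite('pics/c6.png',crop(f,230,180,180,150,4))
```

```text
[ 528.9 -188.9   76.6] 19.859599874362175 28.11064842828954 [ 0.5 -0.2 -0.7]
```

View pics/c6.png

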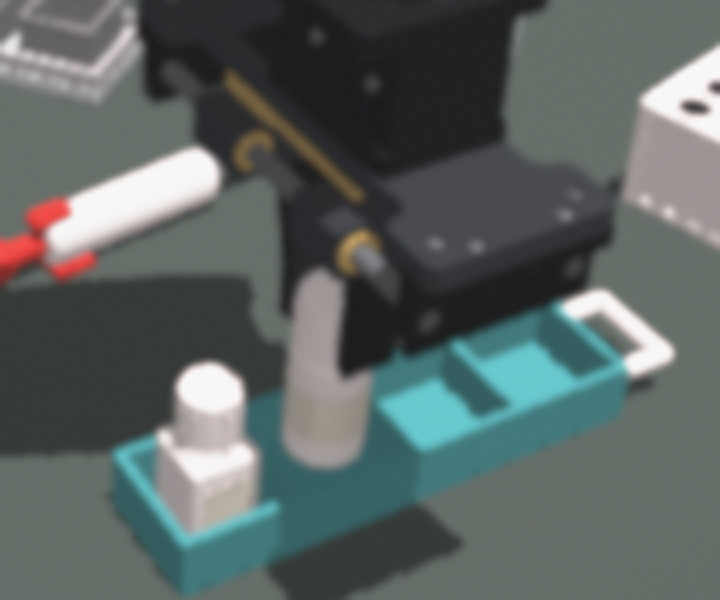

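Bottle b stands upright in the end compartment. Bottle c hangs upright over the next one at about (325,400). I'll lower it.

Call:
carry_out(targets=[{"translation": [0, 0, 8], "yaw": 0, "grip": 15}, {"translation": [0, 0, 6], "yaw": 0, "grip": 15}, {"translation": [0, 0, 4], "yaw": 0, "grip": 15}, {"translation": [0, 0, 1], "yaw": 0, "grip": 15}, {"translation": [0, 0, 0], "yaw": 0, "grip": 15}, {"translation": [0, 0, 0], "yaw": 0, "grip": 15}])

```text
clock: 16.3
eef_pos: [528.9, -188.0, 57.1]
eef_rot: [3.14, 0.002, 3.03]
wrist_force: [-2.3, 3.0, 12.0]
gripper_width: 0.326
grasp_force: 20.0
```

Call:
carry_out(targets=[{"translation": [0, 0, -0.5], "yaw": 0, "grip": 55}, {"translation": [0, 0, 0], "yaw": 0, "grip": 55}, {"translation": [0, 0, 0], "yaw": 0, "grip": 55}, {"translation": [0, 0, 0], "yaw": 0, "grip": 55}, {"translation": [0, 0, -15], "yaw": 0, "grip": 55}, {"translation": [0, 0, -35], "yaw": 0, "grip": 55}, {"translation": [0, 0, -40], "yaw": 0, "grip": 55}, {"translation": [0, 0, 0], "yaw": 0, "grip": 55}])

```text
clock: 16.97
eef_pos: [531.1, -190.3, 153.4]
eef_rot: [-3.141, 0.009, 3.029]
wrist_force: [1.7, -1.1, 0.3]
gripper_width: 0.627
grasp_force: 0.0
```

Call:
carry_out(targets=[{"translation": [0, 0, 0], "yaw": 0.115, "grip": 55}, {"translation": [0, 0, 0], "yaw": 0.115, "grip": 55}, {"translation": [0, 0, 0], "yaw": 0.115, "grip": 55}, {"translation": [0, 0, 0], "yaw": 0.115, "grip": 55}, {"translation": [0, 0, 0], "yaw": 0.115, "grip": 55}, {"translation": [0, 0, 0], "yaw": 0.115, "grip": 55}, {"translation": [0, 0, 0], "yaw": 0.115, "grip": 55}, {"translation": [0, 0, 0], "yaw": 0.112, "grip": 55}])

```text
clock: 17.63
eef_pos: [527.8, -188.8, 146.2]
eef_rot: [-3.141, 0.0, 2.107]
wrist_force: [-0.7, 0.4, -0.3]
gripper_width: 0.631
grasp_force: 0.0
```

Call:
carry_out(targets=[{"translation": [15, 11, 0], "yaw": 0, "grip": 55}, {"translation": [30, 21, 0], "yaw": 0, "grip": 55}, {"translation": [30, 21, 0], "yaw": 0, "grip": 55}, {"translation": [30, 21, 0], "yaw": 0, "grip": 55}, {"translation": [30, 21, 0], "yaw": 0, "grip": 55}, {"translation": [30, 21, 0], "yaw": 0, "grip": 55}, {"translation": [30, 21, 0], "yaw": 0, "grip": 55}, {"translation": [30, 21, 0], "yaw": 0, "grip": 55}])

```text
clock: 18.3
eef_pos: [547.0, 87.3, 146.4]
eef_rot: [3.141, -0.0, 2.113]
wrist_force: [0.9, -0.5, -0.1]
gripper_width: 0.631
grasp_force: 0.0
```

Call:
carry_out(targets=[{"translation": [30, 21, 0], "yaw": 0, "grip": 55}, {"translation": [30, 21, 0], "yaw": 0, "grip": 55}, {"translation": [30, 21, 0], "yaw": 0, "grip": 55}, {"translation": [15, 11, 0], "yaw": 0, "grip": 55}, {"translation": [0, 0, 0], "yaw": 0, "grip": 55}, {"translation": [0, 0, 0], "yaw": 0, "grip": 55}, {"translation": [0, 0, 0], "yaw": 0, "grip": 55}])

```text
clock: 18.88
eef_pos: [556.5, 212.4, 146.2]
eef_rot: [-3.141, 0.001, 2.112]
wrist_force: [0.1, -0.6, -0.0]
gripper_width: 0.627
grasp_force: 0.0
```

Call:
carry_out(targets=[{"translation": [8, 7, 0], "yaw": 0, "grip": 55}, {"translation": [0, 0, 0], "yaw": 0, "grip": 55}, {"translation": [0, 0, 25], "yaw": 0, "grip": 55}, {"translation": [0, 0, 25], "yaw": 0, "grip": 55}, {"translation": [0, 0, 15], "yaw": 0, "grip": 55}, {"translation": [0, 0, 0], "yaw": 0, "grip": 55}, {"translation": [0, 0, 0], "yaw": 0, "grip": 55}, {"translation": [0, 0, 0], "yaw": 0, "grip": 55}])

```text
clock: 19.55
eef_pos: [559.1, 224.2, 82.8]
eef_rot: [3.14, 0.0, 2.112]
wrist_force: [0.2, 0.5, 0.7]
gripper_width: 0.634
grasp_force: 0.0
```

Call:
carry_out(targets=[{"translation": [-1, -1, 9], "yaw": 0, "grip": 55}, {"translation": [0, 0, 7], "yaw": 0, "grip": 55}, {"translation": [0, 0, 0], "yaw": 0, "grip": 5}, {"translation": [0, 0, 0], "yaw": 0, "grip": 5}, {"translation": [0, 0, 0], "yaw": 0, "grip": 5}, {"translation": [0, 0, 0], "yaw": 0, "grip": 5}, {"translation": [0, 0, 0], "yaw": 0, "grip": 5}, {"translation": [0, 0, 0], "yaw": 0, "grip": 5}])

```text
clock: 20.22
eef_pos: [558.1, 222.9, 65.8]
eef_rot: [3.141, 0.0, 2.113]
wrist_force: [-0.1, -0.4, 0.5]
gripper_width: 0.259
grasp_force: 0.1
```

Call:
carry_out(targets=[{"translation": [0, 0, 0], "yaw": 0, "grip": 5}, {"translation": [0, 0, 0], "yaw": 0, "grip": 5}, {"translation": [0, 0, 0], "yaw": 0, "grip": 5}, {"translation": [0, 0, 0], "yaw": 0, "grip": 5}])

```text
clock: 20.55
eef_pos: [558.2, 223.0, 65.7]
eef_rot: [3.141, 0.0, 2.113]
wrist_force: [1.3, 1.0, 0.6]
gripper_width: 0.186
grasp_force: 19.9
```

Call:
carry_out(targets=[{"translation": [0, 0, -10], "yaw": 0, "grip": 5}, {"translation": [0, 0, -20], "yaw": 0, "grip": 5}, {"translation": [0, 0, -20], "yaw": 0, "grip": 5}, {"translation": [0, 0, -20], "yaw": 0, "grip": 5}, {"translation": [0, 0, -5], "yaw": 0, "grip": 5}, {"translation": [0, 0, 0], "yaw": 0, "grip": 5}])

```text
clock: 21.05
eef_pos: [558.8, 223.1, 142.6]
eef_rot: [3.139, -0.0, 2.113]
wrist_force: [-0.1, 0.9, -0.4]
gripper_width: 0.182
grasp_force: 19.9
```

Call:
carry_out(targets=[{"translation": [0, 0, 0], "yaw": -0.115, "grip": 5}, {"translation": [0, 0, 0], "yaw": -0.115, "grip": 5}, {"translation": [0, 0, 0], "yaw": -0.115, "grip": 5}, {"translation": [0, 0, 0], "yaw": -0.115, "grip": 5}, {"translation": [0, 0, 0], "yaw": -0.115, "grip": 5}, {"translation": [0, 0, 0], "yaw": -0.115, "grip": 5}, {"translation": [0, 0, 0], "yaw": -0.115, "grip": 5}, {"translation": [0, 0, 0], "yaw": -0.112, "grip": 5}])

```text
clock: 21.72
eef_pos: [557.0, 222.4, 139.1]
eef_rot: [-3.14, -0.002, 3.036]
wrist_force: [-0.6, 0.0, -0.5]
gripper_width: 0.187
grasp_force: 19.9
```

Call:
carry_out(targets=[{"translation": [-3, -18, 0], "yaw": 0, "grip": 5}, {"translation": [-6, -36, 0], "yaw": 0, "grip": 5}, {"translation": [-6, -36, 0], "yaw": 0, "grip": 5}, {"translation": [-6, -36, 0], "yaw": 0, "grip": 5}, {"translation": [-6, -36, 0], "yaw": 0, "grip": 5}, {"translation": [-6, -36, 0], "yaw": 0, "grip": 5}, {"translation": [-6, -36, 0], "yaw": 0, "grip": 5}, {"translation": [-6, -36, 0], "yaw": 0, "grip": 5}])

```text
clock: 22.38
eef_pos: [571.4, -52.2, 139.4]
eef_rot: [-3.141, -0.002, 3.03]
wrist_force: [0.1, 0.0, -0.3]
gripper_width: 0.187
grasp_force: 19.9
```

Call:
carry_out(targets=[{"translation": [-6, -36, 0], "yaw": 0, "grip": 5}, {"translation": [-6, -36, 0], "yaw": 0, "grip": 5}, {"translation": [-6, -36, 0], "yaw": 0, "grip": 5}, {"translation": [-4, -28, 0], "yaw": 0, "grip": 5}, {"translation": [0, 0, 0], "yaw": 0, "grip": 5}, {"translation": [0, 0, 0], "yaw": 0, "grip": 5}, {"translation": [0, 0, 0], "yaw": 0, "grip": 5}])

```text
clock: 22.97
eef_pos: [578.7, -187.2, 139.4]
eef_rot: [3.141, -0.002, 3.03]
wrist_force: [0.8, 1.4, -1.3]
gripper_width: 0.186
grasp_force: 19.9
```

Call:
carry_out(targets=[{"translation": [-0.5, -5.5, 0], "yaw": 0, "grip": 5}, {"translation": [0, 0, 0], "yaw": 0, "grip": 5}, {"translation": [0, 0, 25], "yaw": 0, "grip": 5}, {"translation": [0, 0, 25], "yaw": 0, "grip": 5}, {"translation": [0, 0, 14], "yaw": 0, "grip": 5}, {"translation": [0, 0, 0], "yaw": 0, "grip": 5}, {"translation": [0, 0, 0], "yaw": 0, "grip": 5}, {"translation": [0, 0, 0], "yaw": 0, "grip": 5}])

```text
clock: 23.63
eef_pos: [579.9, -193.5, 77.8]
eef_rot: [-3.141, 0.001, 3.03]
wrist_force: [-0.5, -0.6, 0.7]
gripper_width: 0.183
grasp_force: 19.9
```

Run:
```python
from h import *
f,g=shot('side'),shot('top'); s=robot.get_state(); print(s['eef_pos'].round(1),s['grasp_force'],s['gripper_width']*87,s['wrist_force'].round(1))
def crop(f,x,y,w,h,k): return cv2.resize(cv2.cvtColor(f['image'],cv2.COLOR_RGB2BGR)[y:y+h,x:x+w],None,fx=k,fy=k,interpolation=cv2.INTER_CUBIC)
cv2.imwrite('pics/c7.png',crop(f,230,180,180,150,4))
```

```text
[ 580.  -193.7   78.1] 19.929741283413023 15.8955617527319 [0.3 0.3 0. ]
```

View pics/c7.png

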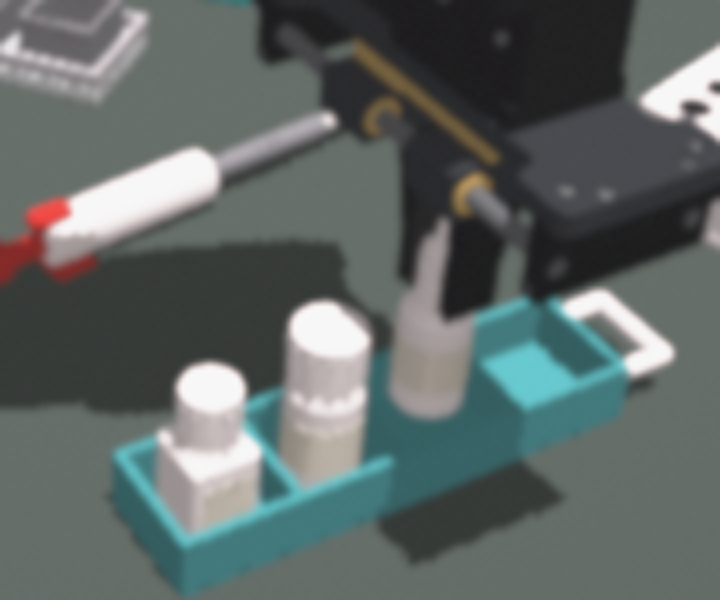

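b and c stand upright in their compartments, and d hangs upright over the third at about (430,360). I'll lower it, and also estimate the tube rack's height, since the gripper body reaches towards it.

Call:
carry_out(targets=[{"translation": [0, 0, 9], "yaw": 0, "grip": 5}, {"translation": [0, 0, 7], "yaw": 0, "grip": 5}, {"translation": [0, 0, 5], "yaw": 0, "grip": 5}, {"translation": [0, 0, 1], "yaw": 0, "grip": 5}, {"translation": [0, 0, 0], "yaw": 0, "grip": 5}, {"translation": [0, 0, 0], "yaw": 0, "grip": 5}])

```text
clock: 24.23
eef_pos: [579.8, -193.3, 55.2]
eef_rot: [3.141, 0.001, 3.03]
wrist_force: [-2.1, 2.0, 8.9]
gripper_width: 0.186
grasp_force: 20.0
```

Run:
```python
from h import *
from scipy.optimize import least_squares
ft,fs=shot('top'),shot('side')
# leftmost tube cap (385,106) top / (426,193) side ; right (441,106)/(509,222); rack near-left top corner (349,127)/(390,205)
for a,b in(((385,106),(426,193)),((441,106),(509,222)),((349,127),(388,225)),((352,107),(402,193))):
    r=least_squares(lambda p:np.r_[proj(ft,p)[0]-a,proj(fs,p)[0]-b],[720,-180,60.]); print(r.x.round(),r.cost.round(1))
```

```text
[ 826. -171.   95.] 57.2
[ 862. -303.   88.] 0.0
[ 815. -112.   -8.] 55.1
[ 838. -109.   58.] 29.8
```

Floor contact at 9 N, and the tube rack is well clear (x above 780). I'll release d and go for bottle a.

Call:
carry_out(targets=[{"translation": [0, 0, -0.5], "yaw": 0, "grip": 55}, {"translation": [0, 0, 0], "yaw": 0, "grip": 55}, {"translation": [0, 0, 0], "yaw": 0, "grip": 55}, {"translation": [0, 0, 0], "yaw": 0, "grip": 55}, {"translation": [0, 0, -20], "yaw": 0, "grip": 55}, {"translation": [0, 0, -40], "yaw": 0, "grip": 55}, {"translation": [0, 0, -40], "yaw": 0, "grip": 55}, {"translation": [0, 0, 0], "yaw": 0, "grip": 55}])

```text
clock: 25.0
eef_pos: [582.5, -195.3, 162.8]
eef_rot: [-3.141, 0.01, 3.029]
wrist_force: [1.5, -0.9, 1.3]
gripper_width: 0.617
grasp_force: 0.0
```

Call:
carry_out(targets=[{"translation": [0, 0, 0], "yaw": 0.115, "grip": 55}, {"translation": [0, 0, 0], "yaw": 0.115, "grip": 55}, {"translation": [0, 0, 0], "yaw": 0.115, "grip": 55}, {"translation": [0, 0, 0], "yaw": 0.115, "grip": 55}, {"translation": [0, 0, 0], "yaw": 0.115, "grip": 55}, {"translation": [0, 0, 0], "yaw": 0.115, "grip": 55}, {"translation": [0, 0, 0], "yaw": 0.115, "grip": 55}, {"translation": [0, 0, 0], "yaw": 0.112, "grip": 55}])

```text
clock: 25.67
eef_pos: [578.9, -193.7, 154.7]
eef_rot: [-3.141, -0.0, 2.107]
wrist_force: [-0.2, -0.1, -0.6]
gripper_width: 0.63
grasp_force: 0.0
```

Call:
carry_out(targets=[{"translation": [17, 8, 0], "yaw": 0, "grip": 55}, {"translation": [34, 16, 0], "yaw": 0, "grip": 55}, {"translation": [34, 16, 0], "yaw": 0, "grip": 55}, {"translation": [34, 16, 0], "yaw": 0, "grip": 55}, {"translation": [34, 16, 0], "yaw": 0, "grip": 55}, {"translation": [34, 16, 0], "yaw": 0, "grip": 55}, {"translation": [34, 16, 0], "yaw": 0, "grip": 55}, {"translation": [34, 16, 0], "yaw": 0, "grip": 55}])

```text
clock: 26.33
eef_pos: [549.8, 88.4, 155.0]
eef_rot: [3.141, -0.0, 2.113]
wrist_force: [0.8, 0.3, 0.6]
gripper_width: 0.634
grasp_force: 0.0
```

Call:
carry_out(targets=[{"translation": [34, 16, 0], "yaw": 0, "grip": 55}, {"translation": [34, 16, 0], "yaw": 0, "grip": 55}, {"translation": [34, 16, 0], "yaw": 0, "grip": 55}, {"translation": [34, 16, 0], "yaw": 0, "grip": 55}, {"translation": [30, 13, 0], "yaw": 0, "grip": 55}, {"translation": [0, 0, 0], "yaw": 0, "grip": 55}, {"translation": [0, 0, 0], "yaw": 0, "grip": 55}, {"translation": [0, 0, 0], "yaw": 0, "grip": 55}])

```text
clock: 27.0
eef_pos: [530.8, 267.8, 154.7]
eef_rot: [-3.141, 0.001, 2.113]
wrist_force: [0.4, -1.1, 0.1]
gripper_width: 0.632
grasp_force: 0.0
```

Call:
carry_out(targets=[{"translation": [0, 1, 15], "yaw": 0, "grip": 55}, {"translation": [0, 0, 25], "yaw": 0, "grip": 55}, {"translation": [0, 0, 14], "yaw": 0, "grip": 55}, {"translation": [0, 0, 0], "yaw": 0, "grip": 55}, {"translation": [0, 0, 0], "yaw": 0, "grip": 55}, {"translation": [0, 0, 0], "yaw": 0, "grip": 55}])

```text
clock: 27.5
eef_pos: [532.5, 268.4, 102.2]
eef_rot: [3.14, 0.0, 2.111]
wrist_force: [0.2, 1.0, 0.3]
gripper_width: 0.632
grasp_force: 0.0
```

Call:
carry_out(targets=[{"translation": [0.5, -0.5, 9], "yaw": 0, "grip": 55}, {"translation": [0, 0, 6], "yaw": 0, "grip": 55}, {"translation": [0, 0, 0], "yaw": 0, "grip": 10}, {"translation": [0, 0, 0], "yaw": 0, "grip": 10}, {"translation": [0, 0, 0], "yaw": 0, "grip": 10}, {"translation": [0, 0, 0], "yaw": 0, "grip": 10}, {"translation": [0, 0, 0], "yaw": 0, "grip": 10}, {"translation": [0, 0, 0], "yaw": 0, "grip": 10}])

```text
clock: 28.17
eef_pos: [531.0, 269.4, 86.3]
eef_rot: [3.141, 0.0, 2.113]
wrist_force: [0.7, -0.3, -0.3]
gripper_width: 0.263
grasp_force: 3.5
```

Call:
carry_out(targets=[{"translation": [0, 0, 0], "yaw": 0, "grip": 10}, {"translation": [0, 0, 0], "yaw": 0, "grip": 10}, {"translation": [0, 0, 0], "yaw": 0, "grip": 10}, {"translation": [0, 0, 0], "yaw": 0, "grip": 10}])

```text
clock: 28.5
eef_pos: [531.0, 269.4, 86.2]
eef_rot: [3.141, -0.0, 2.113]
wrist_force: [-0.1, -0.0, 1.3]
gripper_width: 0.257
grasp_force: 19.8
```

Call:
carry_out(targets=[{"translation": [0, 0, -10], "yaw": 0, "grip": 10}, {"translation": [0, 0, -20], "yaw": 0, "grip": 10}, {"translation": [0, 0, -20], "yaw": 0, "grip": 10}, {"translation": [0, 0, -20], "yaw": 0, "grip": 10}, {"translation": [0, 0, -15], "yaw": 0, "grip": 10}, {"translation": [0, 0, 0], "yaw": 0, "grip": 10}])

```text
clock: 29.0
eef_pos: [532.5, 270.0, 175.2]
eef_rot: [3.136, -0.0, 2.113]
wrist_force: [-0.0, 0.5, 0.1]
gripper_width: 0.256
grasp_force: 19.8
```

Call:
carry_out(targets=[{"translation": [0, 0, 0], "yaw": -0.115, "grip": 10}, {"translation": [0, 0, 0], "yaw": -0.115, "grip": 10}, {"translation": [0, 0, 0], "yaw": -0.115, "grip": 10}, {"translation": [0, 0, 0], "yaw": -0.115, "grip": 10}, {"translation": [0, 0, 0], "yaw": -0.115, "grip": 10}, {"translation": [0, 0, 0], "yaw": -0.115, "grip": 10}, {"translation": [0, 0, 0], "yaw": -0.115, "grip": 10}, {"translation": [0, 0, 0], "yaw": -0.112, "grip": 10}])

```text
clock: 29.67
eef_pos: [530.5, 269.1, 170.5]
eef_rot: [-3.141, -0.001, 3.035]
wrist_force: [0.7, -1.2, -0.3]
gripper_width: 0.253
grasp_force: 19.8
```

Call:
carry_out(targets=[{"translation": [-6, -18, 0], "yaw": 0, "grip": 10}, {"translation": [-12, -36, 0], "yaw": 0, "grip": 10}, {"translation": [-12, -36, 0], "yaw": 0, "grip": 10}, {"translation": [-12, -36, 0], "yaw": 0, "grip": 10}, {"translation": [-12, -36, 0], "yaw": 0, "grip": 10}, {"translation": [-12, -36, 0], "yaw": 0, "grip": 10}, {"translation": [-12, -36, 0], "yaw": 0, "grip": 10}, {"translation": [-12, -36, 0], "yaw": 0, "grip": 10}])

```text
clock: 30.33
eef_pos: [589.9, -10.9, 170.8]
eef_rot: [-3.142, -0.001, 3.03]
wrist_force: [1.6, -0.8, -1.1]
gripper_width: 0.254
grasp_force: 19.8
```

Call:
carry_out(targets=[{"translation": [-12, -36, 0], "yaw": 0, "grip": 10}, {"translation": [-12, -36, 0], "yaw": 0, "grip": 10}, {"translation": [-12, -36, 0], "yaw": 0, "grip": 10}, {"translation": [-12, -36, 0], "yaw": 0, "grip": 10}, {"translation": [-10, -28, 0], "yaw": 0, "grip": 10}, {"translation": [0, 0, 0], "yaw": 0, "grip": 10}, {"translation": [0, 0, 0], "yaw": 0, "grip": 10}, {"translation": [0, 0, 0], "yaw": 0, "grip": 10}])

```text
clock: 31.0
eef_pos: [628.3, -185.7, 170.4]
eef_rot: [3.141, -0.001, 3.03]
wrist_force: [0.3, -0.3, -1.1]
gripper_width: 0.252
grasp_force: 19.8
```

Call:
carry_out(targets=[{"translation": [-3.5, -12.5, 0], "yaw": 0, "grip": 10}, {"translation": [0, 0, 0], "yaw": 0, "grip": 10}, {"translation": [0, 0, 25], "yaw": 0, "grip": 10}, {"translation": [0, 0, 25], "yaw": 0, "grip": 10}, {"translation": [0, 0, 22], "yaw": 0, "grip": 10}, {"translation": [0, 0, 0], "yaw": 0, "grip": 10}, {"translation": [0, 0, 0], "yaw": 0, "grip": 10}, {"translation": [0, 0, 0], "yaw": 0, "grip": 10}])

```text
clock: 31.67
eef_pos: [631.4, -199.2, 100.6]
eef_rot: [-3.141, 0.002, 3.03]
wrist_force: [0.0, 0.6, -1.2]
gripper_width: 0.253
grasp_force: 19.8
```

Run:
```python
from h import *
f,g=shot('side'),shot('top'); s=robot.get_state(); print(s['eef_pos'].round(1),s['grasp_force'],s['gripper_width']*87,s['wrist_force'].round(1))
def crop(f,x,y,w,h,k): return cv2.resize(cv2.cvtColor(f['image'],cv2.COLOR_RGB2BGR)[y:y+h,x:x+w],None,fx=k,fy=k,interpolation=cv2.INTER_CUBIC)
cv2.imwrite('pics/c8.png',crop(f,240,180,180,150,4))
```

```text
[ 631.8 -199.5  101.1] 19.830190745313985 22.170921019395973 [-0.5 -0.5 -0.4]
```

View pics/c8.png

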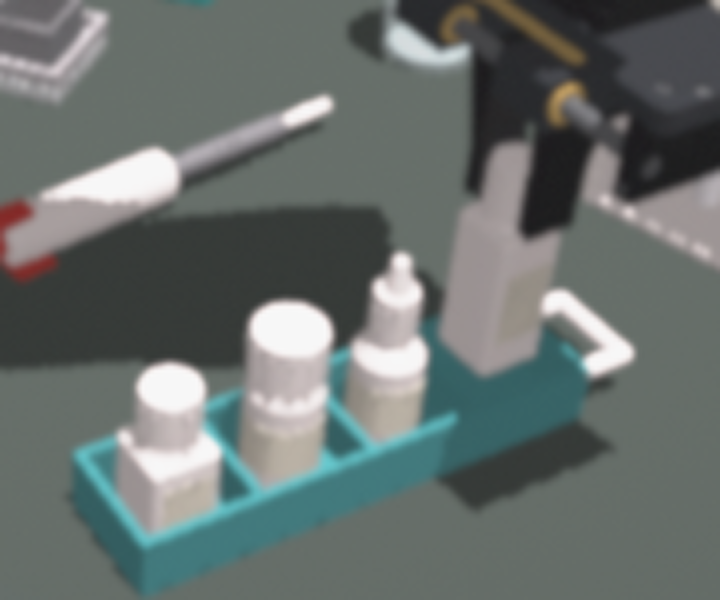

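b, c and d stand upright in order. Bottle a hangs upright over the compartment nearest the handle, at about (495,280). I'll lower it.

Call:
carry_out(targets=[{"translation": [0, 0, 10], "yaw": 0, "grip": 10}, {"translation": [0, 0, 8], "yaw": 0, "grip": 10}, {"translation": [0, 0, 5], "yaw": 0, "grip": 10}, {"translation": [0, 0, 2], "yaw": 0, "grip": 10}, {"translation": [0, 0, 0], "yaw": 0, "grip": 10}, {"translation": [0, 0, 0], "yaw": 0, "grip": 10}])

```text
clock: 32.27
eef_pos: [632.1, -198.5, 76.0]
eef_rot: [3.14, 0.003, 3.03]
wrist_force: [-3.2, 3.0, 16.7]
gripper_width: 0.253
grasp_force: 21.5
```

Floor contact. Release and rise clear.

Call:
carry_out(targets=[{"translation": [0, 0, -0.5], "yaw": 0, "grip": 55}, {"translation": [0, 0, 0], "yaw": 0, "grip": 55}, {"translation": [0, 0, 0], "yaw": 0, "grip": 55}, {"translation": [0, 0, 0], "yaw": 0, "grip": 55}, {"translation": [0, 0, -20], "yaw": 0, "grip": 55}, {"translation": [0, 0, -35], "yaw": 0, "grip": 55}, {"translation": [0, 0, -35], "yaw": 0, "grip": 55}, {"translation": [0, 0, 0], "yaw": 0, "grip": 55}])

```text
clock: 32.93
eef_pos: [633.4, -200.8, 171.3]
eef_rot: [-3.14, 0.009, 3.029]
wrist_force: [0.7, -0.7, 1.1]
gripper_width: 0.623
grasp_force: 0.0
```

Call:
carry_out(targets=[{"translation": [0, 35, 0], "yaw": 0, "grip": 55}, {"translation": [0, 35, 0], "yaw": 0, "grip": 55}, {"translation": [0, 35, 0], "yaw": 0, "grip": 55}, {"translation": [0, 35, 0], "yaw": 0, "grip": 55}, {"translation": [0, 35, 0], "yaw": 0, "grip": 55}, {"translation": [0, 0, 0], "yaw": 0, "grip": 55}, {"translation": [0, 0, 0], "yaw": 0, "grip": 55}, {"translation": [0, 0, 0], "yaw": 0, "grip": 55}])

```text
clock: 33.6
eef_pos: [649.9, -25.9, 164.0]
eef_rot: [-3.141, -0.001, 3.03]
wrist_force: [-0.7, -0.9, 0.2]
gripper_width: 0.634
grasp_force: 0.0
```

Run:
```python
from h import *
f,g=shot('side'),shot('top'); s=robot.get_state(); print(s['eef_pos'].round(1),s['gripper_width']*87,s['wrist_force'].round(1))
def crop(f,x,y,w,h,k): return cv2.resize(cv2.cvtColor(f['image'],cv2.COLOR_RGB2BGR)[y:y+h,x:x+w],None,fx=k,fy=k,interpolation=cv2.INTER_CUBIC)
cv2.imwrite('pics/c9.png',np.hstack([crop(f,240,180,180,150,2.8),crop(g,330,170,100,150,2.8)]))
```

```text
[650.  -27.2 164.3] 54.85184582913166 [-0.2 -1.  -0.4]
```

View pics/c9.png

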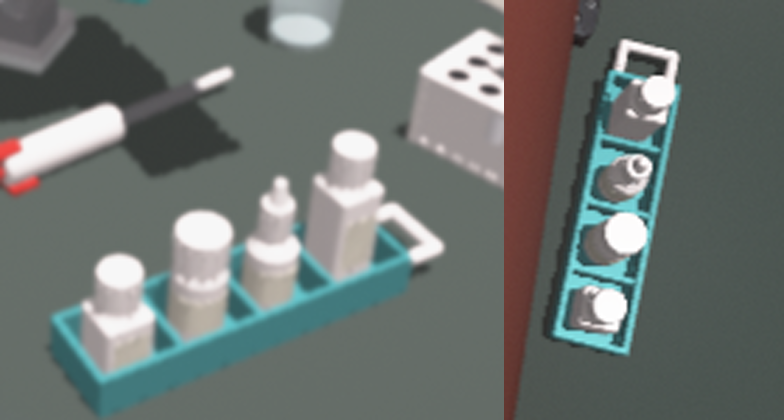

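Both views show a, d, c, b standing upright, one per compartment, with a nearest the handle. The gripper is clear, so I'm handing in.

```bash
python3 -c "
from cell import robot; print(robot.sign_off())"
```

```text
the job is handed in; nothing more can be done
None
```

The four bottles stand upright in the rack in the tray's order (a, d, c, b from the handle), each lowered until it touched the floor, and the job was handed in at about 34 s.

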